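# Close and latch the shielded test box

### The job

The power module has been left standing on edge in the shielded test box: tip it over so that it lies flat on the box's floor. Then put the cover on so that it sits fully down on the rim, and lock it: lift the latch lever out of its notch, swing it along the gate to the far notch and let it drop fully in. Leave the meter, the heat sink and the screwdriver where they are.

Things in the scene. Friction and masses are not known exactly. Their poses are not given: they have to be found in the camera images.
- box: Open aluminium test box fixed to the bench: outside 130 (x) x 150 (y) x 45 mm high, walls and floor 5 mm thick. Origin: centre of its underside, on the bench; z up, its -x side faces the robot within 0.2 rad. Coax sockets stick out 14 mm from the +x wall; the latch stands beyond the -y end.
- module_centre (a point): Centre of the loose power module, a metal slab 28 (x) x 110 (y) x 65 mm (z), 0.3 kg. It stands on a long edge on the box's floor, centre 37.5 mm and top 70 mm above the bench, near the box's -x wall, parallel to it within 0.06 rad; it can fall flat only towards the box's +x. Pushed near its top it tips before it slides. Lying flat, its centre is 19 mm above the bench.
- cover_handle (a point): Centre of the cover's grip bar: 14 (x) x 100 (y) x 14 mm high, free below for 26 mm between posts at y = +-40. Loose cover, 0.35 kg: aluminium plate 136 x 156 x 4 mm, its top 34 mm below this point, with an 8 mm deep lip below it whose lower edge is 46 mm below this point. It lies lip down on the bench at the start, this point 46 mm high.
- cover_seat (a point): Point fixed to the box, over its centre, 83 mm above the bench: where the cover's bar centre is when the cover is seated, plate on the rim, bar along the box's y (either way round). The lip then has 4 mm clearance all round inside the box's walls.
- pivot (a point): Point 80 mm above the bench where the lever's two axes cross: it turns about the vertical and lifts about a level axis here. At x = +45, y = -118 mm in the box's frame. From here a level bar 16 mm wide, 14 mm high runs outwards. A grey upright arc, the gate, stands under the bar 64 to 76 mm from here, up to 96 mm high.
- crossbar (a point): Centre of the lever's crossbar, 125 mm from the pivot: a round bar, diameter 16 mm, 100 mm long, level and square to the lever. A black grip 18 mm square goes on outwards from 127 to 167 mm from the pivot. All have their centre line 80 mm above the bench when down; the space below is free. The point's -x axis points outwards along the lever.
- latch_turn (a joint): Turn of the lever about the vertical, rad, anticlockwise from above. 0: open notch, lever along the box's -x, towards the robot. 1.134: lock notch, 65 degrees on, away from the box. Each notch has some 0.05 rad of play. A tongue turns with it: locked, it reaches 18 mm over the cover's edge, 3 mm above the seated plate; an unseated cover blocks it. Open, it is clear.
- latch_lift (a joint): Lift of the lever about its level axis, rad: 0 down in a notch, at most 0.6. Between the notches the gate is 14 mm higher than the notch floors, so the lever turns only when lifted above about 0.22 (crossbar up 28 mm). A light spring and its weight press it down, 3 to 4 N at the crossbar, so it drops into a notch when let go there.
- meter: Bystander: multimeter lying face up, 160 x 82 x 42 mm, beyond the cover. Origin: centre of its underside.
- heatsink: Bystander: finned aluminium heat sink 90 x 75 x 38 mm, beyond the box. Origin: centre of its underside.
- driver: Bystander: screwdriver 190 mm long lying on the bench, beyond the latch.
There are look-alikes about, which are no part of the job. What is shaped like the part that bears module_centre but red is not meant.

How it is judged:
On the way, in this order (a step that is already met when the one before it is completed fails the run):
1. the module lies flat in the box, below the rim (z of module_centre in the frame of box below 0.023 m and horizontal distance between module_centre and box below 0.06 m), for 0.2 s.
2. the cover is seated on the rim (z of cover_handle in the frame of box below 0.0855 m and horizontal distance between cover_handle and box below 0.009 m), for 0.2 s.
3. the lever is lifted out of its notch and part of the way along the gate (value of joint latch_turn above 0.3 rad and value of joint latch_lift above 0.15 rad), for 0.1 s.
At the end, for the whole second after the job is handed in: Module flat in the box (centre under 23 mm above the bench); cover seated (bar centre 80 to 85.5 mm above the bench, within 9 mm of the box centre, tilt under 0.03 rad); lever at rest, down in the lock notch (latch_turn over 1.05, latch_lift under 0.04) (all of step 1 and all of step 2 and z of cover_handle in the frame of box above 0.08 m and angle between cover_handle's own z axis and vertical below 0.03 rad and value of joint latch_turn above 1.05 rad and value of joint latch_lift below 0.04 rad and velocity of joint latch_turn below 0.05 rad/s); the robot touches nothing.
It fails at once if the meter, the heat sink or the screwdriver is moved by more than 30 mm (distance of any of meter, heatsink, driver from where it was at the start of the episode above 0.03 m).
It also fails if it takes over 64 s, if anything falls off the work surface, if the arm or the gripper's body presses on something with over 40 N, if the wrist force passes 120 N, or if a joint passes its speed limit or range.

### The arm

A 6-joint arm with a two-finger parallel gripper is mounted at the origin on the work surface. World frame = base frame: x ahead of the robot, y to its left, z up, the work surface at z = 0. Lengths are in m, angles in rad, forces in N, time in s.
With the tool pointing down it reaches from about 0.275 to 0.85 m from the base axis. Payload 5.2 kg.
Tool frame: the origin (TCP) lies at the very end of the fingers, on their centre line; the grasp point (between the pads) lies 19 mm behind it; z points along the fingers, y is the line along which they close (so a half turn about z gives the same grasp; the last joint's range is limited). The gripper opens to 85 mm and grips with 20 to 120 N. Pads are 22 mm wide; open, the fingers measure 114 mm over their backs; the gripper's body (76 mm by 85 mm) begins 54 mm behind the grasp point. The pads swing forward as they close: fully open they stand 13 mm farther back than shut.
Start: joints at [-1.42, 0.259, 1.535, -0, 1.348, -0.203], TCP at [0.191, -0.516, 0.231] pointing down, gripper open.
Joint ranges: [-3.14, 3.14], [-0.91, 2.08], [0.19, 2.58], [-1.22, 4.36], [0.22, 2.71], [-3.12, 3.12]. Speed limits (rad/s): [2.57, 2.57, 3.14, 3.14, 3.14, 3.14].

### API

Orientations are given as a unit quaternion [x, y, z, w].
In Python, from bench import telemetry, optics, ticket gives the robot as it stands.
- The arm moves only by the tool step_arm, never from a script. Its argument "deltas" is a list of rows, each an object with "dr": the turn, a rotation vector about the tool's x, y, z in degrees, a list of three; "offset": the shift along the tool's x, y, z in m, a list of three; "fingers": the closure in counts, from 0 (fully open) to 255 (shut). A call has 1 to 12 rows; each row is the pose to reach, as a shift and turn from the pose commanded when the call began, along the tool's axes at that moment; what a row does not reach only later rows make up. A row lasts 1/8 s, in which the tool goes at most 62.5 mm and 10.7 degrees, less where a joint would pass 70% of its speed; a pose out of reach is approached as far as the arm can. A call with a gripper value outside its range is refused whole. The fingers move at their own pace and stop on an object; "squeeze" is the grip in N (left out, the last holds). Time passes only in rows, so rows that repeat a pose let the fingers close. It gives the time, the measured TCP pose, the force, the opening and the grip force at its end, in the units of the state.
- telemetry.get_state(): the state, without advancing time (a new reading comes with each control period).
- optics.read_camera(name): name is "side" or "top"; returns (picture, depth): 480x640x3 uint8, red, green, blue; 480x640 float32, m along the optical axis (not along the pixel's ray), 0 where there is no reading.
- optics.calibration(name): a dict with "fx", "fy", "cx", "cy" (pixels), "R" (3x3) and "t" (3): a world point X has camera coordinates R X + t. Camera axes: x right, y down, z forward; pixel columns grow to the right and rows downward; lengths in m; the calibration is good to about 2 mm. A picture is of the moment at which its call begins. calibration takes no time and is no camera call.
- ticket.sign_off(): hands the job in; it is judged then, once.
Trained networks look in the newest picture that a camera, given by its name, has taken for a name from the list of things; names that differ only in an ending like _2 or _b are one class to them, and where a whole thing is asked for, a point or a joint stands for the part that bears it (a point fixed in the world has none). Each returns a list of dicts, best first, with "conf" (0 to 1); they miss things now and then, are a little off and sometimes report something else, mostly with a low value. They report only what shows in the picture. A call takes as long as a camera call. They do not tell look-alikes from the thing itself.
- optics.trace(camera, name): "mask" (480x640 bool, what is visible of it) and "box" ([left, top, right, bottom] as shares, 0 to 1, of the picture: columns of its width, rows of its height, round what is visible of it).
- optics.pinpoint(camera, name): "point" ([column, row] as shares, 0 to 1, of the picture: columns of its width, rows of its height: a listed point, or the origin of a listed thing).
The state is a dict: "clock": time; "joints": joint angles; "joint_velocities": joint speeds; "joint_torque": joint torques, N m; "eef_pos": TCP position; "orientation": TCP orientation; "contact_force": force on the tool from outside, world axes, zero at the start; "wrist_torque": the same for the moment, N m; "width": opening from 0.0 (shut) to 1.0 (fully open); "grip_force": force on a finger pad.
Only numpy, scipy, OpenCV 4.12 (cv2) and the standard library are available. Lean on these libraries where they do the work, as an engineer would, in place of code of your own. Each camera call takes 0.05 s, during which the arm holds its last target. There are 200 camera calls.

## Working session

There is one attempt and no reset: what is moved stays moved. The work goes in short steps, Python scripts to look and compute and a tool call to move; the robot and the scene stay as the last step left them, time stands still between calls to the robot, and variables do not carry over. Pictures are saved under pics/ and viewed, at most 10 in all, crops included, and the job is handed in when it is done.

Besides the shell and the picture viewer there is one more tool, called in YAML: its name, and indented under it one key for each argument. step_arm: Moves the arm, as the interface text tells. Its arguments: {"type":"object","properties":{"deltas":{"type":"array"},"squeeze":{"type":"number"}},"required":["deltas"]}

```bash
mkdir -p pics; ls; cat > h.py <<'E'
import numpy as np, cv2
from bench import telemetry, optics, ticket
from scipy.spatial.transform import Rotation as Ro
def world(cam,u,v,d):
    c=optics.calibration(cam); R=np.array(c["R"]);t=np.array(c["t"])
    p=np.stack([(u-c["cx"])/c["fx"]*d,(v-c["cy"])/c["fy"]*d,d],-1)
    return (p-t)@R
def cloud(cam,depth):
    v,u=np.mgrid[0:480,0:640]; return world(cam,u,v,depth)
def onplane(cam,u,v,z):
    c=optics.calibration(cam); R=np.array(c["R"]);t=np.array(c["t"])
    o=-R.T@t; r=R.T@np.array([(u-c["cx"])/c["fx"],(v-c["cy"])/c["fy"],1.])
    return o+r*(z-o[2])/r[2]
def proj(cam,X):
    c=optics.calibration(cam); p=np.array(c["R"])@X+np.array(c["t"])
    return c["fx"]*p[0]/p[2]+c["cx"],c["fy"]*p[1]/p[2]+c["cy"]
def snap(cam,f=None):
    p,d=optics.read_camera(cam)
    if f: cv2.imwrite("pics/"+f,p[:,:,::-1])
    return p,d
E
python3 - <<'E'
from h import *
print(telemetry.get_state())
Z={"module_centre":.0375,"cover_handle":.046,"cover_seat":.083,"pivot":.08,"crossbar":.08,"box":0}
for cam in("top","side"):
    p,d=snap(cam,cam+"0.png"); np.savez(cam+"0.npz",p=p,d=d)
    for n in Z:
        for r in optics.pinpoint(cam,n)[:3]:
            u,v=r["point"][0]*640,r["point"][1]*480
            print(cam,n,round(r["conf"],2),round(u),round(v),onplane(cam,u,v,Z[n]).round(3))
E
```

```text
pics
{'clock': 0.0, 'joints': array([-1.41980675e+00,  2.59359036e-01,  1.53611622e+00,  6.80880288e-06,
        1.34799481e+00, -2.02815693e-01]), 'joint_velocities': array([-0.00134166,  0.00053778, -0.00011597,  0.00065844, -0.00107328,
        0.00112519]), 'joint_torque': array([-1.43237852e-03, -4.46029508e+01, -2.90573394e+01, -5.40289293e-04,
        1.18115151e-02, -7.49228775e-06]), 'eef_pos': array([ 0.19049153, -0.51538153,  0.23045277]), 'orientation': array([ 9.84393192e-01,  1.75980576e-01,  2.76404829e-05, -9.38306100e-04]), 'contact_force': array([-0.33307435, -0.0808184 ,  0.28914559]), 'wrist_torque': array([ 0.02067605, -0.01175126,  0.06565897]), 'grip_force': 0.0, 'width': 0.9964713026175367}
top module_centre 0.86 365 258 [ 0.533 -0.038  0.038]
top module_centre 0.77 363 342 [ 0.365 -0.037  0.038]
top cover_handle 0.93 212 290 [0.459 0.265 0.046]
top cover_handle 0.7 376 241 [ 0.565 -0.06   0.046]
top cover_seat 0.93 377 244 [ 0.556 -0.058  0.083]
top pivot 0.82 439 231 [ 0.585 -0.179  0.08 ]
top crossbar 0.91 426 294 [ 0.461 -0.154  0.08 ]
top box 0.9 369 244 [ 0.564 -0.05   0.   ]
side module_centre 0.86 349 222 [ 0.529 -0.038  0.037]
side module_centre 0.68 424 225 [ 0.369 -0.041  0.037]
side cover_handle 0.61 384 320 [0.452 0.269 0.046]
side cover_seat 0.74 333 203 [ 0.565 -0.04   0.083]
side pivot 0.89 329 171 [ 0.585 -0.18   0.08 ]
side crossbar 0.96 384 179 [ 0.457 -0.157  0.08 ]
side box 0.82 333 230 [ 0.566 -0.06   0.   ]
```

View pics/top0.png

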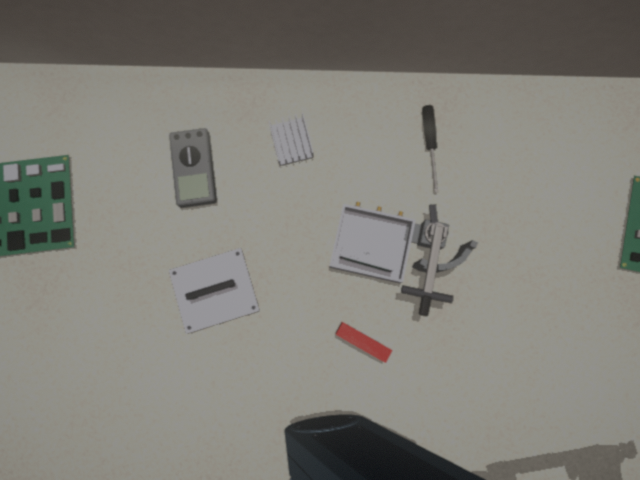

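View pics/side0.png

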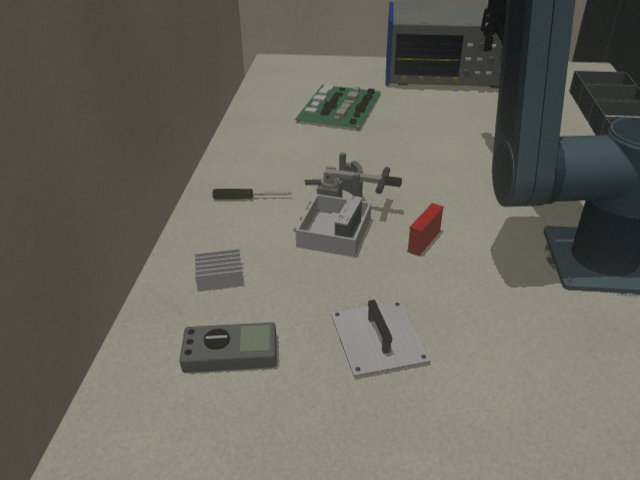

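Candidates for the module: the grey slab inside the box, top (365,258) / side (349,222), and the red slab on the bench, top (363,342) / side (424,225). The one in the box fits, because it isn't red and stands by the -x wall. I'll confirm in a crop and measure yaws from depth.

```bash
python3 - <<'E'
from h import *
z=np.load("top0.npz");p,d=z["p"],z["d"]
cv2.imwrite("pics/crop.png",cv2.resize(p[180:380,310:490,::-1],None,fx=3,fy=3,interpolation=cv2.INTER_CUBIC)[:600,:540])
W=cloud("top",d)
def rect(m,label):
    q=W[m][:,:2].astype(np.float32); (c,s,a)=cv2.minAreaRect(q); print(label,m.sum(),np.round(c,4),np.round(s,4),round(a,1),W[m][:,2].mean().round(4),np.median(q,0).round(4))
v,u=np.mgrid[0:480,0:640]
def win(x,y,r): return (abs(W[...,0]-x)<r)&(abs(W[...,1]-y)<r)&(d>0)
H=W[...,2]
print("bench z",np.median(H[400:440,150:250]))
rect(win(.56,-.055,.09)&(H>.038)&(H<.052)&(W[...,1]>-.15),"rim")
rect(win(.53,-.04,.08)&(H>.062)&(H<.078)&(W[...,1]>-.11),"module top")
rect(win(.455,.265,.075)&(H>.04)&(H<.07),"handle")
rect(win(.455,.265,.12)&(H>.006)&(H<.07),"cover")
rect(win(.46,-.155,.06)&(H>.07)&(W[...,0]<.475)&(W[...,0]>.445),"crossbar")
rect(win(.43,-.15,.04)&(H>.07)&(W[...,0]<.443),"grip")
for r in optics.trace("top","box")[:1]: rect(r["mask"]&(d>0),"boxmask")
E
```

```text
bench z 0.00040613843553026713
rim 814 [ 0.5616 -0.0636] [0.1706 0.1311] 78.8 0.0445 [ 0.5557 -0.0577]
module top 811 [ 0.5238 -0.0595] [0.147  0.0563] 59.5 0.07 [ 0.5324 -0.0444]
handle 376 [0.4603 0.2685] [0.0143 0.0997] 19.0 0.0521 [0.4604 0.268 ]
cover 5044 [0.4608 0.2733] [0.2177 0.2144] 12.5 0.015 [0.4589 0.2675]
crossbar 508 [ 0.4604 -0.1555] [0.0996 0.0291] 89.7 0.0862 [ 0.4608 -0.1548]
grip 126 [ 0.4323 -0.15  ] [0.0184 0.0242] 79.1 0.0874 [ 0.4319 -0.149 ]
boxmask 6439 [ 0.5585 -0.1119] [0.2812 0.2112] 62.7 0.0361 [ 0.5669 -0.1105]
```

View pics/crop.png

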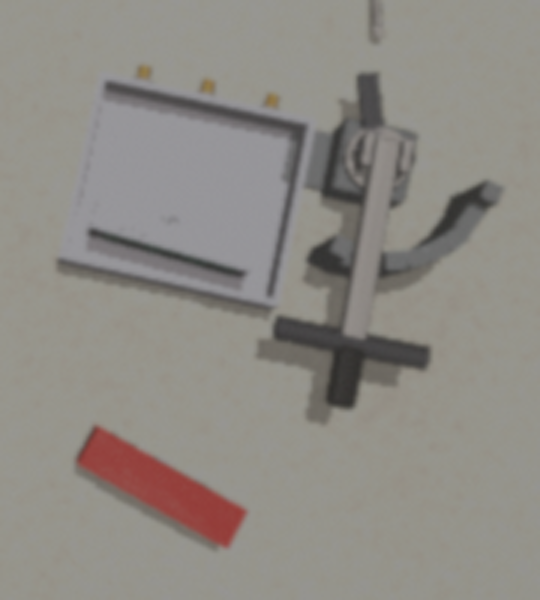

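The crop shows the grey slab standing in the box at the -x wall, its shadow strip at about (165,250). The red slab lies outside at (160,487). Refining the box and module fits in the rotated frame.

```bash
cat >> h.py <<'E'
def move(pos,ang=None,tilt=None):
    """pos world TCP, ang = tool-x heading deg (tool down) -> offset, dr in current tool axes"""
    s=telemetry.get_state(); R=Ro.from_quat(s["orientation"])
    off=R.inv().apply(np.array(pos)-s["eef_pos"]); dr=np.zeros(3)
    if ang is not None:
        a=np.radians(ang); T=Ro.from_matrix(np.array([[np.cos(a),np.sin(a),0],[np.sin(a),-np.cos(a),0],[0,0,-1]]).T)
        dr=(R.inv()*T).as_rotvec(degrees=True)
    print("offset",off.round(4),"dr",dr.round(1))
E
python3 - <<'E'
from h import *
d=np.load("top0.npz")["d"]; W=cloud("top",d); H=W[...,2]
near=(np.hypot(W[...,0]-.562,W[...,1]+.0555)<.14)&(d>0)
m=near&(H>.041)&(H<.049)
for a in(-10.2,-11.2,-12.2):
    r=np.radians(a); ex=np.array([np.cos(r),np.sin(r)]); ey=np.array([-np.sin(r),np.cos(r)])
    q=W[m][:,:2]-[.562,-.0555]; X,Y=q@ex,q@ey
    def edge(A,sel,lo): 
        h,b=np.histogram(A[sel],np.arange(-.1,.1,.002)); return [(round(b[i],3),int(h[i])) for i in range(len(h)) if h[i]>12]
    print(a,"X",edge(X,abs(Y)<.06,0)); print("  Y",edge(Y,abs(X)<.04,0))
r=np.radians(-11.2); ex=np.array([np.cos(r),np.sin(r)]); ey=np.array([-np.sin(r),np.cos(r)])
m=near&(H>.064)&(H<.075); q=W[m][:,:2]-[.562,-.0555]; k=abs(q@ey)<.07; q=q[k]
c,s,a=cv2.minAreaRect(q.astype(np.float32)); print("module top box frame",(q@ex).min(),(q@ex).max(),(q@ey).min(),(q@ey).max(),c,s,a,W[m][k][:,2].mean())
move([.485,-.035,.15],78.8)
E
```

```text
-10.2 X [(np.float64(-0.066), 14), (np.float64(-0.064), 59), (np.float64(-0.062), 56), (np.float64(-0.06), 25), (np.float64(0.06), 51), (np.float64(0.062), 50), (np.float64(0.064), 47)]
  Y [(np.float64(-0.074), 14), (np.float64(-0.072), 37), (np.float64(-0.07), 33), (np.float64(-0.068), 17), (np.float64(0.072), 29), (np.float64(0.074), 38), (np.float64(0.076), 24)]
-11.2 X [(np.float64(-0.064), 63), (np.float64(-0.062), 58), (np.float64(-0.06), 24), (np.float64(0.06), 53), (np.float64(0.062), 54), (np.float64(0.064), 50)]
  Y [(np.float64(-0.074), 15), (np.float64(-0.072), 36), (np.float64(-0.07), 34), (np.float64(-0.068), 15), (np.float64(0.072), 31), (np.float64(0.074), 40), (np.float64(0.076), 22)]
-12.2 X [(np.float64(-0.066), 13), (np.float64(-0.064), 56), (np.float64(-0.062), 55), (np.float64(-0.06), 30), (np.float64(-0.046), 13), (np.float64(0.06), 42), (np.float64(0.062), 55), (np.float64(0.064), 47)]
  Y [(np.float64(-0.074), 14), (np.float64(-0.072), 38), (np.float64(-0.07), 34), (np.float64(-0.068), 16), (np.float64(0.072), 28), (np.float64(0.074), 40), (np.float64(0.076), 24)]
module top box frame -0.08019652855534333 -0.014344092128309931 -0.06845888406288449 0.06138793518465503 (-0.0359853133559227, -0.0015782490372657776) (0.14085538685321808, 0.05191533640027046) 62.00241470336914 0.06992908080652409
offset [ 0.4428 -0.3492  0.0813] dr [  0.    0.  -58.5]
```

step_arm:
  deltas:
    - {"dr": [0, 0, -10], "offset": [0.05, -0.04, 0], "fingers": 255}
    - {"dr": [0, 0, -20], "offset": [0.1, -0.08, 0], "fingers": 255}
    - {"dr": [0, 0, -30], "offset": [0.15, -0.12, 0], "fingers": 255}
    - {"dr": [0, 0, -40], "offset": [0.2, -0.16, 0], "fingers": 255}
    - {"dr": [0, 0, -50], "offset": [0.25, -0.2, 0.01], "fingers": 255}
    - {"dr": [0, 0, -58.5], "offset": [0.3, -0.24, 0.03], "fingers": 255}
    - {"dr": [0, 0, -58.5], "offset": [0.35, -0.28, 0.05], "fingers": 255}
    - {"dr": [0, 0, -58.5], "offset": [0.4, -0.315, 0.07], "fingers": 255}
    - {"dr": [0, 0, -58.5], "offset": [0.44, -0.348, 0.08], "fingers": 255}
    - {"dr": [0, 0, -58.5], "offset": [0.44, -0.348, 0.08], "fingers": 255}
    - {"dr": [0, 0, -58.5], "offset": [0.44, -0.348, 0.08], "fingers": 255}

```text
clock: 2.12
eef_pos: [0.4827, -0.0368, 0.1512]
orientation: [0.772, 0.635, -0.0, -0.0]
contact_force: [0.2, -0.7, 0.2]
width: 0.001
grip_force: 0.0
```

```bash
python3 - <<'E'
from h import *
print(telemetry.get_state()["eef_pos"]); move([.4845,-.038,.060],78.8)
snap("side","s1.png")
E
```

```text
[ 0.48268638 -0.03679374  0.15121238]
offset [-0.0008  0.0021  0.0912] dr [-0.   0.   0.1]
```

step_arm:
  deltas:
    - {"dr": [0, 0, 0], "offset": [0, 0, 0.05], "fingers": 255}
    - {"dr": [0, 0, 0], "offset": [0, 0.001, 0.09], "fingers": 255}
    - {"dr": [0, 0, 0], "offset": [0, 0.01, 0.09], "fingers": 255}
    - {"dr": [0, 0, 0], "offset": [0, 0.02, 0.09], "fingers": 255}
    - {"dr": [0, 0, 0], "offset": [0, 0.03, 0.09], "fingers": 255}
    - {"dr": [0, 0, 0], "offset": [0, 0.038, 0.09], "fingers": 255}
    - {"dr": [0, 0, 0], "offset": [0, 0.046, 0.09], "fingers": 255}
    - {"dr": [0, 0, 0], "offset": [0, 0.054, 0.09], "fingers": 255}
    - {"dr": [0, 0, 0], "offset": [0, 0.062, 0.09], "fingers": 255}
    - {"dr": [0, 0, 0], "offset": [0, 0.068, 0.09], "fingers": 255}
    - {"dr": [0, 0, 0], "offset": [0, 0.068, 0.09], "fingers": 255}
    - {"dr": [0, 0, 0], "offset": [0, 0.068, 0.08], "fingers": 255}

```text
clock: 3.68
eef_pos: [0.5487, -0.0499, 0.0714]
orientation: [0.773, 0.635, -0.0, -0.001]
contact_force: [-0.2, 0.5, -0.2]
width: -0.0
grip_force: 0.0
```

```bash
python3 - <<'E'
from h import *
print(telemetry.get_state()["eef_pos"],telemetry.get_state()["contact_force"])
p,d=snap("side")
cv2.imwrite("pics/s2.png",cv2.resize(p[120:320,230:480,::-1],None,fx=3,fy=3,interpolation=cv2.INTER_CUBIC))
move([.4603,.2685,.15],109)
E
```

```text
[ 0.5486836  -0.04994344  0.07136926] [-0.2024327   0.52020669 -0.22121178]
offset [ 0.2952 -0.1496 -0.0771] dr [  0.    0.  -30.2]
```

View pics/s2.png

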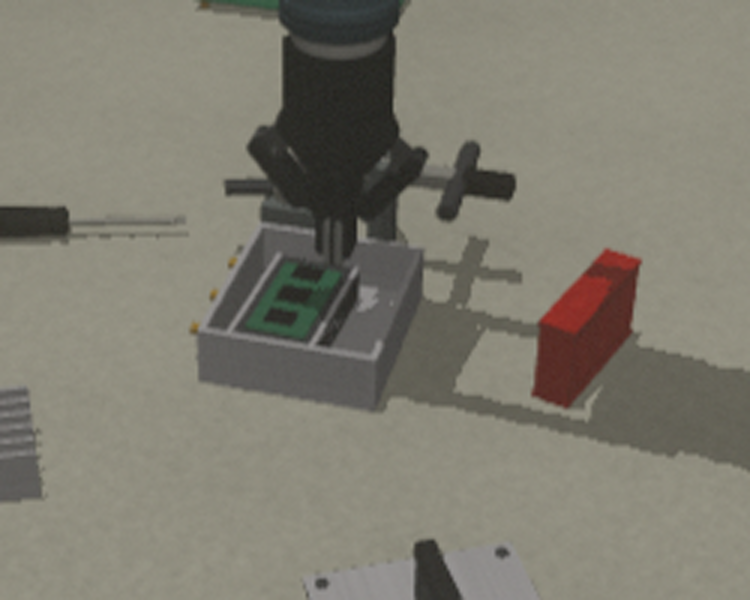

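Module lies flat (crop ~(295,300)), PCB side up. On to the cover.

step_arm:
  deltas:
    - {"dr": [0, 0, 0], "offset": [0, 0, -0.05], "fingers": 255}
    - {"dr": [0, 0, -10], "offset": [0.04, -0.02, -0.08], "fingers": 255}
    - {"dr": [0, 0, -20], "offset": [0.09, -0.045, -0.08], "fingers": 0}
    - {"dr": [0, 0, -30.2], "offset": [0.14, -0.07, -0.08], "fingers": 0}
    - {"dr": [0, 0, -30.2], "offset": [0.19, -0.095, -0.08], "fingers": 0}
    - {"dr": [0, 0, -30.2], "offset": [0.24, -0.12, -0.08], "fingers": 0}
    - {"dr": [0, 0, -30.2], "offset": [0.28, -0.14, -0.07], "fingers": 0}
    - {"dr": [0, 0, -30.2], "offset": [0.295, -0.15, -0.05], "fingers": 0}
    - {"dr": [0, 0, -30.2], "offset": [0.295, -0.15, -0.03], "fingers": 0}
    - {"dr": [0, 0, -30.2], "offset": [0.295, -0.15, -0.03], "fingers": 0}

```text
clock: 4.97
eef_pos: [0.4581, 0.2683, 0.1002]
orientation: [0.58, 0.814, -0.001, -0.001]
contact_force: [-0.1, -0.1, 0.5]
width: 1.003
grip_force: 0.0
```

```bash
python3 - <<'E'
from h import *
print(telemetry.get_state()["eef_pos"]); move([.4603,.2685,.028],109)
p,d=snap("top"); np.savez("top1.npz",p=p,d=d)
W=cloud("top",d); H=W[...,2]
m=(np.hypot(W[...,0]-.563,W[...,1]+.0537)<.1)&(d>0)&(H>.022)&(H<.041)
r=np.radians(-11.2); ex=np.array([np.cos(r),np.sin(r)]); ey=np.array([-np.sin(r),np.cos(r)])
q=W[m][:,:2]-[.563,-.0537]; print("module",m.sum(),np.percentile(q@ex,[2,50,98]),np.percentile(q@ey,[2,50,98]),np.percentile(W[m][:,2],[5,50,95]))
E
```

```text
[0.45805677 0.26828424 0.10021339]
offset [-0.0005  0.0025  0.0722] dr [-0.2 -0.   0. ]
module 2080 [-0.06458883  0.01658759  0.07222571] [-0.06992646 -0.00105753  0.05589435] [0.02671058 0.03246441 0.03712294]
```

step_arm:
  deltas:
    - {"dr": [0, 0, 0], "offset": [0, 0.002, 0.03], "fingers": 0}
    - {"dr": [0, 0, 0], "offset": [0, 0.002, 0.055], "fingers": 0}
    - {"dr": [0, 0, 0], "offset": [0, 0.002, 0.072], "fingers": 0}
    - {"dr": [0, 0, 0], "offset": [0, 0.002, 0.072], "fingers": 0}
    - {"dr": [0, 0, 0], "offset": [0, 0.002, 0.072], "fingers": 255}
    - {"dr": [0, 0, 0], "offset": [0, 0.002, 0.072], "fingers": 255}
    - {"dr": [0, 0, 0], "offset": [0, 0.002, 0.072], "fingers": 255}
    - {"dr": [0, 0, 0], "offset": [0, 0.002, 0.072], "fingers": 255}
    - {"dr": [0, 0, 0], "offset": [0, 0.002, 0.072], "fingers": 255}
    - {"dr": [0, 0, 0], "offset": [0, 0.002, 0.072], "fingers": 255}
  squeeze: 60

```text
clock: 6.28
eef_pos: [0.4619, 0.2691, 0.0299]
orientation: [0.581, 0.814, 0.0, 0.0]
contact_force: [-1.1, -0.7, 5.7]
width: 0.153
grip_force: 59.6
```

step_arm:
  deltas:
    - {"dr": [0, 0, 0], "offset": [0, 0, -0.03], "fingers": 255}
    - {"dr": [0, 0, 0], "offset": [0, 0, -0.07], "fingers": 255}
    - {"dr": [0, 0, 0], "offset": [-0.02, 0, -0.11], "fingers": 255}
    - {"dr": [0, 0, 8], "offset": [-0.06, 0, -0.115], "fingers": 255}
    - {"dr": [0, 0, 16], "offset": [-0.105, -0.002, -0.115], "fingers": 255}
    - {"dr": [0, 0, 24], "offset": [-0.15, -0.004, -0.115], "fingers": 255}
    - {"dr": [0, 0, 30.2], "offset": [-0.2, -0.006, -0.115], "fingers": 255}
    - {"dr": [0, 0, 30.2], "offset": [-0.25, -0.008, -0.115], "fingers": 255}
    - {"dr": [0, 0, 30.2], "offset": [-0.295, -0.01, -0.115], "fingers": 255}
    - {"dr": [0, 0, 30.2], "offset": [-0.325, -0.01, -0.115], "fingers": 255}
    - {"dr": [0, 0, 30.2], "offset": [-0.338, -0.01, -0.115], "fingers": 255}
    - {"dr": [0, 0, 30.2], "offset": [-0.338, -0.01, -0.115], "fingers": 255}

```text
clock: 7.78
eef_pos: [0.5617, -0.054, 0.1437]
orientation: [0.773, 0.634, -0.0, -0.001]
contact_force: [-0.1, -0.4, -2.5]
width: 0.149
grip_force: 59.3
```

```bash
python3 - <<'E'
from h import *
print(telemetry.get_state()["eef_pos"],telemetry.get_state()["width"],telemetry.get_state()["contact_force"])
p,d=snap("top","t2.png"); W=cloud("top",d); H=W[...,2]
r=np.radians(-11.2); ex=np.array([np.cos(r),np.sin(r)]); ey=np.array([-np.sin(r),np.cos(r)])
m=(np.hypot(W[...,0]-.563,W[...,1]+.0537)<.13)&(d>0)&(H>.108)&(H<.134)
q=W[m][:,:2]-[.563,-.0537]
print("plate z",np.percentile(W[m][:,2],[5,50,95]),"x",np.percentile(q@ex,[.5,1,3,97,99,99.5]),"y",np.percentile(q@ey,[.5,1,3,97,99,99.5]))
A=np.c_[q,np.ones(len(q))]; print("tilt",np.linalg.lstsq(A,W[m][:,2],rcond=None)[0])
for h in optics.trace("top","cover_handle")[:2]:
    print(h["conf"]); k=h["mask"]&m; c,s,a=cv2.minAreaRect(W[k][:,:2].astype(np.float32)); print(c,s,a)
move([.563,-.0537,.14],78.8)
E
```

```text
[ 0.56169567 -0.0540086   0.14365315] 0.14925133477916946 [-0.13188429 -0.38316096 -2.50069176]
plate z [0.12274043 0.12573153 0.12885936] x [-0.06915119 -0.06880992 -0.06746423  0.05387545  0.06270524  0.06431134] y [-0.07796622 -0.077505   -0.07567563  0.07539644  0.07663637  0.07692999]
tilt [-0.003269    0.00152211  0.12564348]
0.92
(0.5611705183982849, -0.05404023826122284) (0.15593221783638, 0.13550493121147156) 78.69141387939453
offset [-0.0007  0.0018  0.0039] dr [-0.1 -0.   0. ]
```

View pics/t2.png

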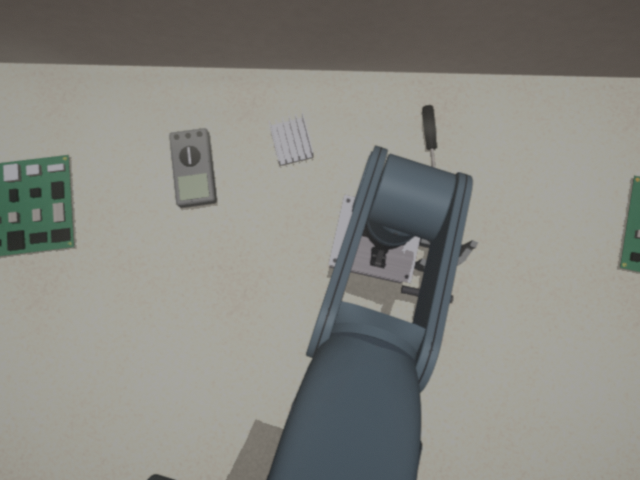

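The cover hangs level at (.5612,-.0540), yaw matched, 1.8 mm short in tool y. Lowering.

step_arm:
  deltas:
    - {"dr": [0, 0, 0], "offset": [-0.0005, 0.002, 0.02], "fingers": 255}
    - {"dr": [0, 0, 0], "offset": [-0.0005, 0.002, 0.04], "fingers": 255}
    - {"dr": [0, 0, 0], "offset": [-0.0005, 0.002, 0.055], "fingers": 255}
    - {"dr": [0, 0, 0], "offset": [-0.0005, 0.002, 0.062], "fingers": 255}
    - {"dr": [0, 0, 0], "offset": [-0.0005, 0.002, 0.066], "fingers": 255}
    - {"dr": [0, 0, 0], "offset": [-0.0005, 0.002, 0.07], "fingers": 255}
    - {"dr": [0, 0, 0], "offset": [-0.0005, 0.002, 0.073], "fingers": 255}
    - {"dr": [0, 0, 0], "offset": [-0.0005, 0.002, 0.075], "fingers": 255}
    - {"dr": [0, 0, 0], "offset": [-0.0005, 0.002, 0.076], "fingers": 255}
    - {"dr": [0, 0, 0], "offset": [-0.0005, 0.002, 0.076], "fingers": 255}

```text
clock: 9.12
eef_pos: [0.564, -0.0549, 0.0684]
orientation: [0.773, 0.635, 0.0, 0.0]
contact_force: [0.2, -0.2, -4.4]
width: 0.146
grip_force: 59.2
```

step_arm:
  deltas:
    - {"dr": [0, 0, 0], "offset": [0, 0, 0.001], "fingers": 255}
    - {"dr": [0, 0, 0], "offset": [0, 0, 0.002], "fingers": 255}
    - {"dr": [0, 0, 0], "offset": [0, 0, 0.002], "fingers": 255}

```text
clock: 9.5
eef_pos: [0.5641, -0.0549, 0.0669]
orientation: [0.773, 0.635, 0.0, 0.0]
contact_force: [-2.0, -0.7, 3.0]
width: 0.15
grip_force: 60.1
```

step_arm:
  deltas:
    - {"dr": [0, 0, 0], "offset": [0, 0, 0], "fingers": 120}
    - {"dr": [0, 0, 0], "offset": [0, 0, 0], "fingers": 0}
    - {"dr": [0, 0, 0], "offset": [0, 0, 0], "fingers": 0}
    - {"dr": [0, 0, 0], "offset": [0, 0, 0], "fingers": 0}
    - {"dr": [0, 0, 0], "offset": [0, 0, -0.02], "fingers": 0}
    - {"dr": [0, 0, 0], "offset": [0, 0, -0.06], "fingers": 0}
    - {"dr": [0, 0, 0], "offset": [0, 0, -0.1], "fingers": 0}
    - {"dr": [0, 0, 10], "offset": [-0.03, -0.03, -0.12], "fingers": 0}
    - {"dr": [0, 0, 20], "offset": [-0.06, -0.055, -0.12], "fingers": 0}
    - {"dr": [0, 0, 30], "offset": [-0.09, -0.08, -0.12], "fingers": 0}
    - {"dr": [0, 0, 40], "offset": [-0.117, -0.108, -0.12], "fingers": 0}
    - {"dr": [0, 0, 50], "offset": [-0.117, -0.108, -0.12], "fingers": 0}

```text
clock: 11.0
eef_pos: [0.4333, -0.1496, 0.1864]
orientation: [0.97, 0.244, -0.0, 0.0]
contact_force: [1.0, -0.6, 0.0]
width: 0.996
grip_force: 0.0
```

step_arm:
  deltas:
    - {"dr": [0, 0, 10], "offset": [0, 0, 0], "fingers": 0}
    - {"dr": [0, 0, 20], "offset": [0, 0, 0], "fingers": 0}
    - {"dr": [0, 0, 30], "offset": [0, 0, 0], "fingers": 0}
    - {"dr": [0, 0, 40], "offset": [0, 0, 0], "fingers": 0}
    - {"dr": [0, 0, 40], "offset": [0, 0, 0], "fingers": 0}

```text
clock: 11.62
eef_pos: [0.4352, -0.1485, 0.1863]
orientation: [0.995, -0.097, 0.0, 0.0]
contact_force: [-0.3, 0.1, 0.1]
width: 0.999
grip_force: 0.0
```

```bash
python3 - <<'E'
from h import *
print(telemetry.get_state()["eef_pos"])
p,d=snap("side"); W=cloud("side",d); H=W[...,2]
cv2.imwrite("pics/s3.png",cv2.resize(p[100:300,230:480,::-1],None,fx=3,fy=3,interpolation=cv2.INTER_CUBIC))
for n,z in(("crossbar",.08),("cover_handle",.083)):
    for r in optics.pinpoint("side",n)[:2]:
        u,v=r["point"][0]*640,r["point"][1]*480; print(n,r["conf"],onplane("side",u,v,z).round(3))
near=(np.hypot(W[...,0]-.563,W[...,1]+.0537)<.08)&(d>0)
m=near&(H>.042)&(H<.058); q=W[m]; print("plate z",np.percentile(q[:,2],[10,50,90]))
A=np.c_[q[:,:2]-[.563,-.0537],np.ones(len(q))]; print("tilt",np.linalg.lstsq(A,q[:,2],rcond=None)[0])
m=near&(H>.08)&(H<.093)&(W[...,1]>-.13); print("bar top",W[m].mean(0),np.percentile(W[m][:,2],[50,95]),m.sum())
move([.4351,-.1487,.061],-11.2)
E
```

```text
[ 0.43519065 -0.14853688  0.18633309]
crossbar 0.65 [ 0.463 -0.157  0.08 ]
cover_handle 0.55 [ 0.562 -0.052  0.083]
plate z [0.0462391  0.04821045 0.05021925]
tilt [-0.00101643 -0.00024947  0.04826788]
bar top [ 0.56322921 -0.0440824   0.08775186] [0.08842717 0.09073692] 203
offset [-1.000e-04  2.000e-04  1.253e-01] dr [ 0.  -0.   0.1]
```

View pics/s3.png

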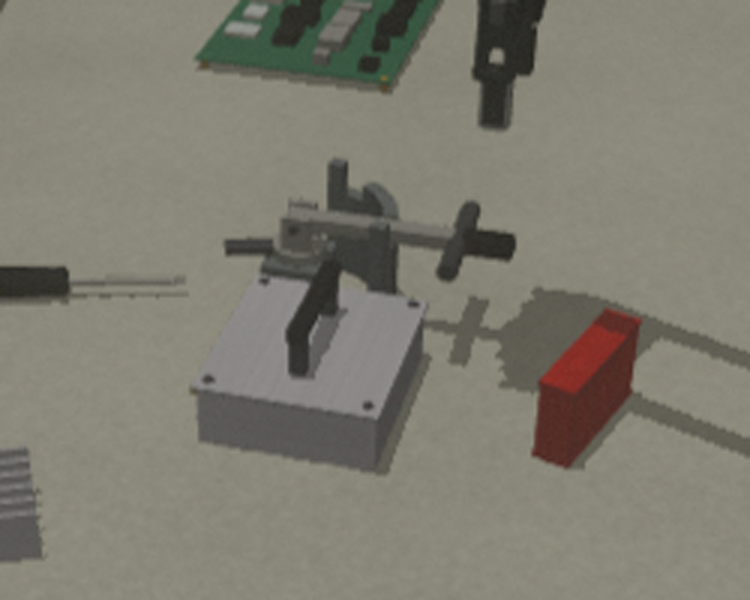

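Cover is seated level on the rim (plate top .048, tilt about 0.001); the lever is in the open notch with the grip at crop (490,243). Gripping it.

step_arm:
  deltas:
    - {"dr": [0, 0, 0], "offset": [0, 0, 0.05], "fingers": 0}
    - {"dr": [0, 0, 0], "offset": [0, 0, 0.095], "fingers": 0}
    - {"dr": [0, 0, 0], "offset": [0, 0, 0.125], "fingers": 0}
    - {"dr": [0, 0, 0], "offset": [0, 0, 0.125], "fingers": 0}
    - {"dr": [0, 0, 0], "offset": [0, 0, 0.125], "fingers": 255}
    - {"dr": [0, 0, 0], "offset": [0, 0, 0.125], "fingers": 255}
    - {"dr": [0, 0, 0], "offset": [0, 0, 0.125], "fingers": 255}
    - {"dr": [0, 0, 0], "offset": [0, 0, 0.125], "fingers": 255}
    - {"dr": [0, 0, 0], "offset": [0, 0, 0.125], "fingers": 255}
    - {"dr": [0, 0, 0], "offset": [0, 0, 0.125], "fingers": 255}
  squeeze: 30

```text
clock: 13.02
eef_pos: [0.4356, -0.1485, 0.0616]
orientation: [0.995, -0.098, 0.0, 0.0]
contact_force: [1.3, 2.0, 3.6]
width: 0.205
grip_force: 31.9
```

step_arm:
  deltas:
    - {"dr": [0, 0, 0], "offset": [0, 0, -0.01], "fingers": 255}
    - {"dr": [0, 0, 0], "offset": [0.001, 0, -0.02], "fingers": 255}
    - {"dr": [0, 0, 0], "offset": [0.003, 0, -0.03], "fingers": 255}
    - {"dr": [0, 0, 0], "offset": [0.006, 0, -0.04], "fingers": 255}
    - {"dr": [0, 0, 0], "offset": [0.008, 0, -0.048], "fingers": 255}
    - {"dr": [0, 0, 0], "offset": [0.01, 0, -0.055], "fingers": 255}
    - {"dr": [0, 0, 0], "offset": [0.01, 0, -0.055], "fingers": 255}

```text
clock: 13.9
eef_pos: [0.4451, -0.1504, 0.1166]
orientation: [0.995, -0.098, 0.0, -0.0]
contact_force: [1.9, 2.4, -4.8]
width: 0.206
grip_force: 30.8
```

```bash
python3 - <<'E'
from h import *
s=telemetry.get_state(); print(s["eef_pos"],s["contact_force"],s["width"],s["grip_force"])
p,d=snap("side")
cv2.imwrite("pics/s4.png",cv2.resize(p[100:300,230:480,::-1],None,fx=3,fy=3,interpolation=cv2.INTER_CUBIC))
r=.1423
for k in range(1,12):
    f=np.radians(min(6*k,65)); print(k,round(np.degrees(f)),round(r-r*np.cos(f),4),round(r*np.sin(f),4))
E
```

```text
[ 0.4450679  -0.15036906  0.11662668] [ 1.91378128  2.3641459  -4.84858605] 0.2057758058169301 30.801126658916473
1 6 0.0008 0.0149
2 12 0.0031 0.0296
3 18 0.007 0.044
4 24 0.0123 0.0579
5 30 0.0191 0.0711
6 36 0.0272 0.0836
7 42 0.0366 0.0952
8 48 0.0471 0.1057
9 54 0.0587 0.1151
10 60 0.0711 0.1232
11 65 0.0822 0.129
```

View pics/s4.png

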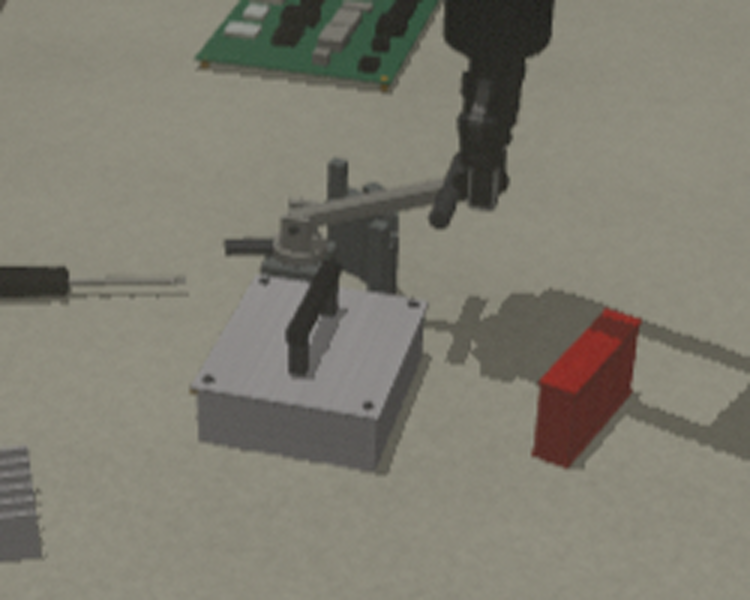

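The lever is lifted in the gripper (crop (480,190)), above the gate. Swinging it.

step_arm:
  deltas:
    - {"dr": [0, 0, -6], "offset": [0.001, 0.015, 0], "fingers": 255}
    - {"dr": [0, 0, -12], "offset": [0.003, 0.03, 0], "fingers": 255}
    - {"dr": [0, 0, -18], "offset": [0.007, 0.044, 0], "fingers": 255}
    - {"dr": [0, 0, -24], "offset": [0.012, 0.058, 0], "fingers": 255}
    - {"dr": [0, 0, -30], "offset": [0.019, 0.071, 0], "fingers": 255}
    - {"dr": [0, 0, -36], "offset": [0.027, 0.084, 0], "fingers": 255}
    - {"dr": [0, 0, -42], "offset": [0.037, 0.095, 0], "fingers": 255}
    - {"dr": [0, 0, -48], "offset": [0.047, 0.106, 0], "fingers": 255}
    - {"dr": [0, 0, -54], "offset": [0.059, 0.115, 0], "fingers": 255}
    - {"dr": [0, 0, -60], "offset": [0.071, 0.123, 0], "fingers": 255}
    - {"dr": [0, 0, -65], "offset": [0.082, 0.129, 0], "fingers": 255}
    - {"dr": [0, 0, -65], "offset": [0.082, 0.129, 0], "fingers": 255}

```text
clock: 15.45
eef_pos: [0.5013, -0.2915, 0.115]
orientation: [0.892, 0.452, 0.001, -0.002]
contact_force: [5.0, 7.3, -7.4]
width: 0.201
grip_force: 29.6
```

```bash
python3 - <<'E'
from h import *
s=telemetry.get_state(); P=s["eef_pos"]; print(P,s["contact_force"],s["wrist_torque"],s["width"])
v=P[:2]-[.5842,-.1782]; print("dir deg",np.degrees(np.arctan2(v[1],v[0]))%360-168.8, np.hypot(*v))
move([.5842+.152*np.cos(np.radians(233.8)),-.1782+.152*np.sin(np.radians(233.8)),.0616],53.8)
E
```

```text
[ 0.50129322 -0.29147394  0.11495654] [ 5.01156352  7.26304348 -7.43783661] [ 1.12107918 -0.88576445 -0.07424418] 0.20141796357636244
dir deg 64.99908115865776 0.1403727847048794
offset [-0.0118  0.0001  0.0533] dr [-0.1 -0.2 -0. ]
```

step_arm:
  deltas:
    - {"dr": [0, 0, 0], "offset": [-0.004, 0, 0.012], "fingers": 255}
    - {"dr": [0, 0, 0], "offset": [-0.007, 0, 0.024], "fingers": 255}
    - {"dr": [0, 0, 0], "offset": [-0.009, 0, 0.034], "fingers": 255}
    - {"dr": [0, 0, 0], "offset": [-0.01, 0, 0.042], "fingers": 255}
    - {"dr": [0, 0, 0], "offset": [-0.011, 0, 0.048], "fingers": 255}
    - {"dr": [0, 0, 0], "offset": [-0.011, 0, 0.052], "fingers": 255}
    - {"dr": [0, 0, 0], "offset": [-0.011, 0, 0.052], "fingers": 255}

```text
clock: 16.32
eef_pos: [0.494, -0.3013, 0.0641]
orientation: [0.892, 0.452, 0.0, -0.0]
contact_force: [1.4, 5.1, -2.0]
width: 0.204
grip_force: 29.5
```

step_arm:
  deltas:
    - {"dr": [0, 0, 0], "offset": [0, 0, 0.001], "fingers": 255}
    - {"dr": [0, 0, 0], "offset": [0, 0, 0.001], "fingers": 100}
    - {"dr": [0, 0, 0], "offset": [0, 0, 0.001], "fingers": 0}
    - {"dr": [0, 0, 0], "offset": [0, 0, 0], "fingers": 0}
    - {"dr": [0, 0, 0], "offset": [0, 0, 0], "fingers": 0}
    - {"dr": [0, 0, 0], "offset": [0, 0, -0.03], "fingers": 0}
    - {"dr": [0, 0, 0], "offset": [0, 0, -0.07], "fingers": 0}
    - {"dr": [0, 0, 0], "offset": [-0.04, 0, -0.12], "fingers": 0}
    - {"dr": [0, 0, 0], "offset": [-0.08, 0, -0.16], "fingers": 0}
    - {"dr": [0, 0, 0], "offset": [-0.12, 0, -0.16], "fingers": 0}
    - {"dr": [0, 0, 0], "offset": [-0.12, 0, -0.16], "fingers": 0}

```text
clock: 17.7
eef_pos: [0.4214, -0.4011, 0.2249]
orientation: [0.893, 0.451, -0.0, 0.001]
contact_force: [0.5, 1.2, -0.8]
width: 1.001
grip_force: 0.0
```

```bash
python3 - <<'E'
from h import *
s=telemetry.get_state(); print(s["eef_pos"],s["contact_force"])
p,d=snap("side"); W=cloud("side",d); H=W[...,2]
cv2.imwrite("pics/s5.png",cv2.resize(p[100:300,230:480,::-1],None,fx=3,fy=3,interpolation=cv2.INTER_CUBIC))
for c in("side","top"):
  if c=="top": p2,d2=snap("top"); W=cloud("top",d2); H=W[...,2]; d=d2
  for r in optics.pinpoint(c,"crossbar")[:1]:
    X=onplane(c,r["point"][0]*640,r["point"][1]*480,.08); v=X[:2]-[.5842,-.1782]; print(c,r["conf"],X.round(3),np.arctan2(v[1],v[0])%(2*np.pi)-np.radians(168.8),np.hypot(*v))
  e=np.radians(233.8); e=np.array([np.cos(e),np.sin(e)]); q=W[...,:2]-[.5842,-.1782]; t=q@e; n=q@[-e[1],e[0]]
  for lo in(.03,.05,.08,.1,.14,.15):
    m=(t>lo)&(t<lo+.015)&(abs(n)<.03)&(H>.06)&(d>0)
    if m.sum()>5: print(lo,"n",n[m].mean().round(4),"z top",np.percentile(H[m],[50,95]).round(4))
  m=(np.hypot(W[...,0]-.563,W[...,1]+.0537)<.08)&(H>.042)&(H<.058)&(d>0); print("plate",np.percentile(H[m],[10,50,90]))
E
```

```text
[ 0.42135687 -0.40114573  0.22491349] [ 0.49948235  1.18548321 -0.80350717]
side 0.7 [ 0.519 -0.287  0.08 ] 1.2263689812653449 0.1263424265357258
0.03 n -0.0059 z top [0.0852 0.0878]
0.05 n -0.0059 z top [0.0828 0.0946]
0.08 n -0.0056 z top [0.0843 0.087 ]
0.1 n -0.0044 z top [0.0818 0.0872]
0.14 n -0.0064 z top [0.0864 0.0892]
0.15 n -0.0069 z top [0.0857 0.0892]
plate [0.04624501 0.0481618  0.05022353]
top 0.6 [ 0.511 -0.276  0.08 ] 1.124364532730762 0.12163205381134627
0.03 n -0.0011 z top [0.0867 0.0901]
0.05 n -0.0013 z top [0.0864 0.0958]
0.08 n -0.0007 z top [0.0859 0.0896]
0.1 n -0.0009 z top [0.0862 0.0885]
0.14 n -0.0006 z top [0.088 0.092]
0.15 n -0.0007 z top [0.088  0.0913]
plate [0.04626143 0.04883318 0.05153634]
```

View pics/s5.png

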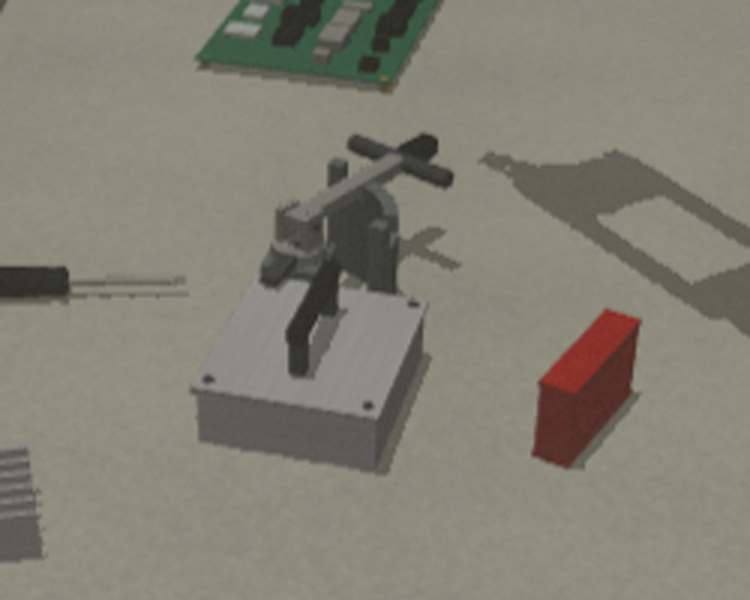

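The lever is level (top at .087 along its length) and 65° round in the lock notch. Its tongue is over the cover's edge at crop (285,265), and the robot is clear.

```bash
python3 -c "
from h import *
print(ticket.sign_off())"
```

```text
the job is handed in; nothing more can be done
None
```

The job is handed in, though the sign-off returned no verdict: by my last measurements the module lies flat, the cover is seated on the rim, and the lever is down in the lock notch with the arm clear.

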